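Prove a cartridge fuse on the bench test station

ROBOT

A 7-joint arm with a two-finger parallel gripper is mounted at the origin on the work surface. World frame = base frame: x ahead of the robot, y to its left, z up, the work surface at z = 0. Lengths are in m, angles in rad, forces in N, time in s.
With the tool pointing down it reaches from about 0.35 to 0.9 m from the base axis. Payload 8.1 kg.
Tool frame: the origin (TCP) lies midway between the tips of the shut fingers; the grasp point (between the pads) lies 19 mm behind it; z points along the fingers, y is the line along which they close (so a half turn about z gives the same grasp; the last joint's range is limited). The gripper opens to 92 mm and grips with 3 to 60 N. Pads are 19 mm wide; open, the fingers measure 130 mm over their backs; the gripper's body (75 mm by 190 mm) begins 47 mm behind the grasp point.
Start: joints at [1.188, 0.434, 0.025, 1.573, -0.012, 1.134, -0.075], TCP at [0.173, -0.601, 0.227] pointing down, gripper open.
Joint ranges: [-2.62, 2.62], [-0.44, 2.09], [-1.27, 1.32], [0.08, 2.57], [-1.32, 4.46], [0.12, 2], [-2.74, 2.74]. Speed limits (rad/s): [2.22, 2.22, 3.01, 3.01, 3.14, 3.14, 3.14].

INTERFACE

Orientations are given as a rotation vector (axis times angle).
In Python, from cell import arm gives the robot as it stands.
- The arm moves only by the tool send_rows, never from a script. Its argument "increments" is a list of rows, each a list of 3 entries, a list of its own where there are three numbers: the finger opening in cm, from 0 to 9.18, then the shift along the tool's x, y, z in cm, then the turn, a rotation vector about the tool's x, y, z in rad. A call has 1 to 5 rows; each row shifts and turns the commanded pose from where the row before left it, along the tool's axes as they then stand; what a row does not reach is not made up. A row lasts 1/10 s, in which the tool goes at most 50 mm and 8.59 degrees, less where a joint would pass 70% of its speed; a pose out of reach is approached as far as the arm can. A call is refused whole if a number of a shift passes 5 or a number of a turn 0.15, either way. A call with a gripper value outside its range is refused whole. The fingers move at their own pace and stop on an object; "force" is the grip in N (left out, the last holds). Time passes only in rows, so rows that do not move let the fingers close. It gives the time, the measured TCP pose, the force, the opening and the grip force at its end, in the units of the state.
- arm.observe(): the state, without advancing time (a new reading comes with each control period).
- arm.get_image(name): name is "scene" or "side" or "wrist"; returns the picture (420x560x3 uint8, red, green, blue); there is no depth.
- arm.camera_params(name): a dict with "camera_matrix" (3x3 intrinsics, pixels), "R" (3x3) and "t" (3): a world point X has camera coordinates R X + t. Camera axes: x right, y down, z forward; pixel columns grow to the right and rows downward; lengths in m; the calibration is good to about 2 mm. A picture is of the moment at which its call begins: read the wrist's pose just before it. camera_params takes no time and is no camera call; for the wrist camera it gives the pose at the moment of the call.
- arm.sign_off(): hands the job in; it is judged then, once.
The state is a dict: "clock": time; "joints": joint angles; "dq": joint speeds; "joint_efforts": joint torques, N m; "position": TCP position; "ee_rot": TCP orientation; "force": force on the tool from outside, world axes, zero at the start; "ft_torque": the same for the moment, N m; "width": opening from 0.0 (shut) to 1.0 (fully open); "gripper_force": force on a finger pad.
Only numpy, scipy, OpenCV 4.12 (cv2) and the standard library are available. Lean on these libraries where they do the work, as an engineer would, in place of code of your own. Each camera call takes 0.05 s, during which the arm holds its last target. There are 200 camera calls.

TASK

Drop the long, thick cartridge fuse end-down into the well of the grey test station and let it go right to the bottom, then slide the guard fully shut over it. Only once the guard is shut, twist the spring-return knob clockwise to its stop, hold it there for about two seconds, and let it spring all the way back. Leave the other fuses and everything else on the bench as they are.

Things in the scene. Friction and masses are not known exactly. Their poses are not given: they have to be found in the camera images.
- fuse: the fuse to test: white ceramic cylinder with steel end caps, 22 mm diameter, 58 mm long, 55 g, standing on its end on the bench; the tallest of three standing fuses. Origin: centre of its lower end; z along its length (either end may go down).
- fuse_mid_point (a point): the middle of that fuse, 29 mm above its lower end, on its axis.
- fuse_mid: bystander: thinner fuse of the same make, 14 mm diameter, 51 mm long, standing on end. Origin: centre of its underside.
- fuse_flat: bystander: short stubby fuse, 26 mm diameter, 30 mm tall, standing on end. Origin: centre of its underside.
- tester: the test station: grey metal box fixed to the bench, 150 mm deep (its x) by 260 mm wide (its y) by 85 mm high, top face level. Origin: centre of its underside; x points away from the robot at yaw 0, y to the left, z up. On its top: the well at y = +80 mm, the knob at y = -85 mm, the sliding guard between them at y = 0 when open.
- well (a point): centre of the mouth of the well, in the top face (85 mm above the bench): round blind hole, 27 mm diameter, 64 mm deep, so the fuse drops 6 mm below the top face. Two steel rails, 8 mm high, 8 mm wide, run along the station's y at x = -33 and +33 mm, from y = -35 to +111 mm, either side of the guard and the well.
- guard (a joint): travel of the guard in m along the station's +y: 0 = fully open, 0.080 = fully shut, its plate centred over the well. It slides stiffly (about 2 N) and stays where it is left.
- guard_grip (a point): grip point on the guard's handle: guard is a steel plate 56 x 52 mm (x, y), its upper face 5 mm above the station's top, with an upright black handle at its centre, 30 mm along x, 14 mm along y, from 5 to 33 mm above the station's top. This point is on the handle's centre line, 27 mm above the station's top.
- knob (a joint): angle of the spring-return knob in rad: 0 = at rest, grows clockwise seen from above, stop at 1.05. A spring returns it (0.05 N m at rest, 0.16 N m at the stop).
- knob_grip (a point): grip point on the knob's vertical axis, 30 mm above the station's top. The knob has a black bar grip, 50 mm long, 14 mm thick, from 11 to 36 mm above the station's top, pointing along the station's x at rest, over a round steel collar 48 mm across and 8 mm high, with a 40 mm disc up to 11 mm. This point's yaw turns with the knob.
- screwdriver: bystander: screwdriver with yellow handle, 170 mm long, lying on the bench to the right of the station.
- wrench: bystander: steel wrench, 200 mm long, lying on the bench beyond the fuses.
- tape: bystander: black roll of tape, 70 mm across, 19 mm high, lying flat.
- gland: bystander: black plastic gland, 26 mm across, 30 mm high, standing.
Mind the look-alikes: they are no part of the job. What is shaped like the fuse but blue is not meant.

How it is judged:
By the outcome, as a careful person would: the job done as asked, in the order asked, and still so for the second after the job is handed in, with the robot touching nothing.
It also fails if it takes over 67 s, if anything falls off the work surface, if the arm or the gripper's body presses on something with over 40 N, if the wrist force passes 120 N, or if a joint passes its speed limit or range.

## Working session

There is one attempt and no reset: what is moved stays moved. The work goes in short steps, Python scripts to look and compute and a tool call to move; the robot and the scene stay as the last step left them, time stands still between calls to the robot, and variables do not carry over. Pictures are saved under pics/ and viewed, at most 10 in all, crops included, and the job is handed in when it is done.

Besides the shell and the picture viewer there is one more tool, called after "Request:" by a JSON object that holds its "op" and its "data". send_rows: Moves the arm, as the interface text tells. Its arguments: {"type":"object","properties":{"increments":{"type":"array"},"force":{"type":"number"}},"required":["increments"]}

```bash
mkdir -p pics; ls; python3 - <<'E'
from cell import arm
import cv2,json
o=arm.observe();print(o)
for n in("scene","side"):
    p=arm.camera_params(n);print(n,p)
    cv2.imwrite(f"pics/{n}0.png",arm.get_image(n)[:,:,::-1])
E
```

```text
pics
{'clock': 0.0, 'joints': array([ 1.1884119 ,  0.43521034,  0.02501058,  1.57410698, -0.01157172,
        1.13399244, -0.07512374]), 'dq': array([-0.00121243,  0.00060556, -0.00075058,  0.00034506,  0.00054884,
        0.00154972, -0.00061511]), 'joint_efforts': array([-3.36388496e-05, -6.67857170e+01,  9.85292494e-01, -3.14460218e+01,
       -6.04825420e-02,  4.31203446e-02,  1.81557480e-04]), 'position': array([ 0.17236529, -0.60022783,  0.22594945]), 'ee_rot': array([-3.10942146e+00, -4.37660185e-01,  6.27671508e-04]), 'force': array([-0.77762481,  0.05936223, -0.1990514 ]), 'ft_torque': array([ 0.02786278, -0.07697682, -0.01186175]), 'gripper_force': 0.0, 'width': 1.0000150370168088}
scene {'camera_matrix': array([[491.45923442,   0.        , 273.70398674],
       [  0.        , 491.45923442, 206.09285783],
       [  0.        ,   0.        ,   1.        ]]), 'R': array([[ 0.81148257,  0.58436175, -0.00416999],
       [ 0.43250466, -0.60537209, -0.66817988],
       [-0.39298316,  0.54041278, -0.74398808]]), 't': array([-0.46593389, -0.18953555,  1.57980014])}
side {'camera_matrix': array([[441.92734001,   0.        , 284.75229258],
       [  0.        , 441.92734001, 212.9991541 ],
       [  0.        ,   0.        ,   1.        ]]), 'R': array([[-0.98958614, -0.14392461,  0.00223277],
       [-0.09045304,  0.60971432, -0.78744314],
       [ 0.1119711 , -0.77944477, -0.61638325]]), 't': array([0.54018485, 0.13143949, 1.06675893])}
```

View pics/scene0.png

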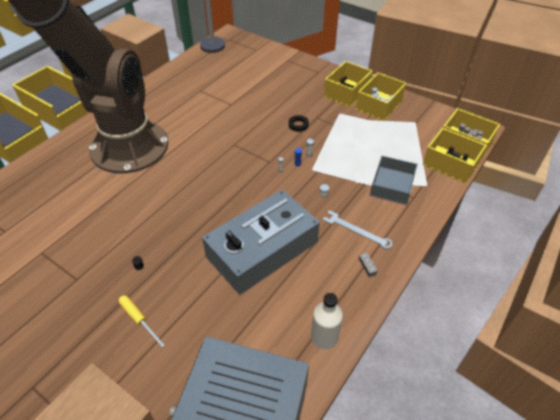

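View pics/side0.png

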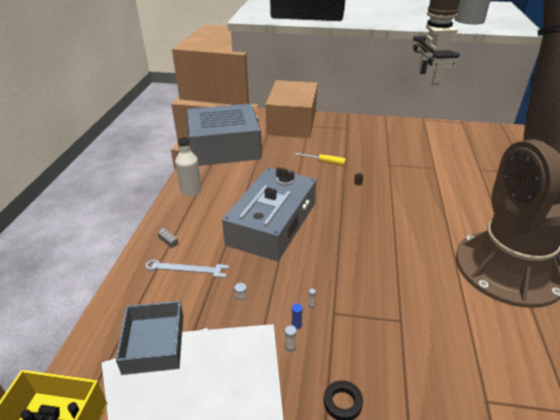

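Candidates: scene (281,164)/side (312,298) is the thin fuse. Scene (298,157)/side (296,317) is the blue look-alike. Scene (324,190)/side (240,290) is the stubby one. Scene (310,148)/side (290,338) is white, thick and tall, so it fits. I'll confirm it in a crop.

```bash
python3 - <<'E'
import cv2,numpy as np
a=cv2.imread("pics/scene0.png");b=cv2.imread("pics/side0.png")
def c(im,x,y,w,h,W,H):return cv2.resize(im[y:y+h,x:x+w],(W,H),interpolation=cv2.INTER_CUBIC)
# top: scene fuses 270-330 x130-205? ; all 400x300 tiles
t=np.vstack([np.hstack([c(a,260,130,80,60,400,300),c(b,260,285,80,60,400,300)]),
 np.hstack([c(a,200,190,120,90,400,300),c(b,220,165,120,90,400,300)])])
cv2.imwrite("pics/m1.png",t)
E
```

```text
(no output)
```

View pics/m1.png

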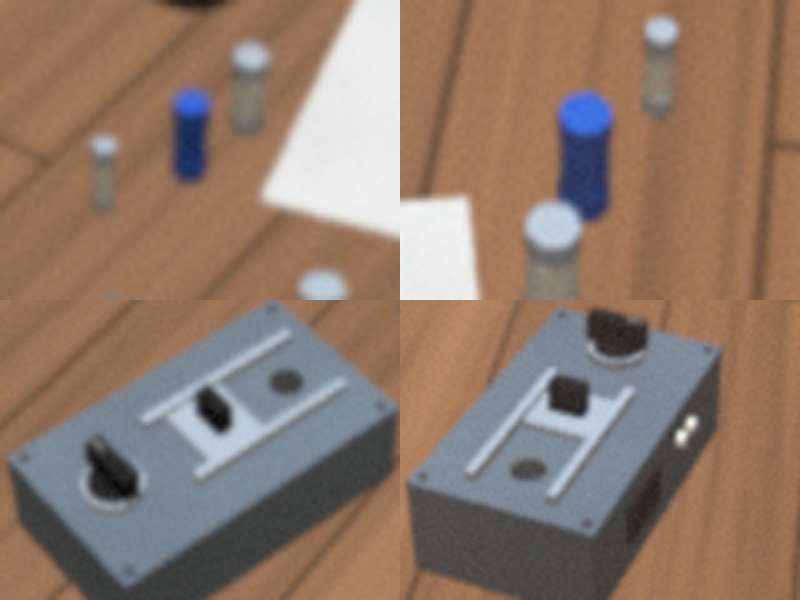

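The crop confirms the target: the white thick fuse, top at scene (310,140) / side (290.6,330), with the blue one beside it. The well is at scene (286,214) / side (258,216).

```bash
cat > h.py <<'E'
from cell import arm
import numpy as np,cv2
from scipy.spatial.transform import Rotation as R
def ray(n,px,p=None):
    p=p or arm.camera_params(n);d=p["R"].T@np.linalg.inv(p["camera_matrix"])@np.array([*px,1.]);return -p["R"].T@p["t"],d
def onz(n,px,z,p=None):
    c,d=ray(n,px,p);return (c+d*(z-c[2])/d[2])[:2]
def proj(X,p):
    q=p["camera_matrix"]@(p["R"]@np.array(X)+p["t"]);return q[:2]/q[2]
def tool():
    o=arm.observe();return o["position"],R.from_rotvec(o["ee_rot"])
def go(x,y,z,yaw):
    # yaw: world direction (rad) of tool x, tool down
    p,r=tool();t=R.from_euler('z',yaw)*R.from_euler('x',np.pi)
    print("shift cm (tool)",np.round(100*r.inv().apply(np.array([x,y,z])-p),2),"turn",np.round((r.inv()*t).as_rotvec(),3),"pos",np.round(p,4))
E
python3 - <<'E'
from h import *
np.set_printoptions(precision=4,suppress=True)
for nm,s,d,z in [("fuse",(310,140.4),(290.6,330),.058),("blue",(298.4,150.2),(297.2,307.6),.058),("thin",(280.8,159),(312.2,291),.051),("well",(285.8,214.3),(258.4,215.7),.085)]:
    print(nm,onz("scene",s,z),onz("side",d,z))
P=np.array([onz("scene",q,.085) for q in [(207.5,237.1),(238.4,271.3),(281.6,192.7),(314.3,221.8)]]);print(P,P.mean(0))
Q=np.array([onz("side",(220+(u-400)/3.333,165+(v-300)/3.333),.085) for u,v in [(562,315),(709,349),(421,477),(588,522)]]);print(Q,Q.mean(0))
p,r=tool();print(r.as_matrix())
w=arm.camera_params("wrist");print(w, "campos",-w["R"].T@w["t"])
E
```

```text
fuse [0.4909 0.3069] [0.4908 0.3016]
blue [0.487  0.2488] [0.4849 0.2452]
thin [0.4619 0.1924] [0.4594 0.1901]
well [ 0.6151 -0.0026] [ 0.6121 -0.0041]
[[ 0.4994 -0.1777]
 [ 0.6258 -0.2131]
 [ 0.5619  0.0542]
 [ 0.6888  0.0189]] [ 0.594  -0.0794]
[[ 0.6236 -0.2154]
 [ 0.4951 -0.1821]
 [ 0.6878  0.0167]
 [ 0.5588  0.0488]] [ 0.5913 -0.083 ]
[[ 0.9611  0.2761 -0.0005]
 [ 0.2761 -0.9611  0.0013]
 [-0.0001 -0.0014 -1.    ]]
{'camera_matrix': array([[307.1999,   0.    , 276.1661],
       [  0.    , 307.1999, 209.5486],
       [  0.    ,   0.    ,   1.    ]]), 'R': array([[ 0.2763, -0.9611, -0.0011],
       [-0.9225, -0.2655,  0.2801],
       [-0.2694, -0.0763, -0.96  ]]), 't': array([-0.6256, -0.0342,  0.3894])} campos [ 0.2463 -0.5806  0.3827]
```

Request:
{"op": "send_rows", "data": {"increments": [[5,[4,-2,0],[0,0,0]],[5,[4,-2,0],[0,0,0]],[5,[4,-2,0],[0,0,0]],[5,[4,-2,0],[0,0,0]],[5,[4,-2,0],[0,0,0]]]}}

```text
clock: 0.6
position: [0.3381, -0.4479, 0.2265]
ee_rot: [-3.111, -0.438, 0.0]
force: [1.5, 0.0, 0.5]
width: 0.616
gripper_force: 0.0
```

Request:
{"op": "send_rows", "data": {"increments": [[5,[4,-2,0],[0,0,0]],[5,[4,-2,0],[0,0,0]],[5,[4,-2,0],[0,0,0]],[5,[4,-2,0],[0,0,0]],[5,[4,-2,0],[0,0,0]]]}}

```text
clock: 1.1
position: [0.5027, -0.2966, 0.2265]
ee_rot: [-3.111, -0.438, 0.001]
force: [0.2, 0.2, 1.3]
width: 0.541
gripper_force: 0.0
```

Request:
{"op": "send_rows", "data": {"increments": [[5,[1,-4.8,0],[0,0,0]],[5,[1,-4.8,0],[0,0,0]],[5,[1,-4.8,0],[0,0,0]],[5,[1,-4.8,0],[0,0,0]],[5,[1,-4.8,0],[0,0,0]]]}}

```text
clock: 1.6
position: [0.4829, -0.0518, 0.2266]
ee_rot: [3.111, 0.438, -0.0]
force: [1.7, -0.7, -0.2]
width: 0.546
gripper_force: 0.0
```

Request:
{"op": "send_rows", "data": {"increments": [[5,[1,-4.8,0],[0,0,0]],[5,[1,-4.8,0],[0,0,0]],[5,[1,-4.8,0],[0,0,0]],[5,[1,-4.8,0],[0,0,0]],[5,[1,-4.8,0],[0,0,0]]]}}

```text
clock: 2.1
position: [0.4648, 0.1926, 0.2266]
ee_rot: [3.111, 0.437, -0.0]
force: [1.7, -0.5, -0.3]
width: 0.545
gripper_force: 0.0
```

Request:
{"op": "send_rows", "data": {"increments": [[5,[0,0,0],[0,0,-0.14]],[5,[0,0,0],[0,0,-0.14]],[5,[0,0,0],[0,0,-0.14]],[5,[0,0,0],[0,0,-0.14]],[5,[0,0,0],[0,0,-0.14]]]}}

```text
clock: 2.6
position: [0.4652, 0.1908, 0.2264]
ee_rot: [2.768, 1.486, -0.001]
force: [-0.3, -0.6, 0.9]
width: 0.545
gripper_force: 0.0
```

Request:
{"op": "send_rows", "data": {"increments": [[5,[0,0,0],[0,0,-0.14]],[5,[0,0,0],[0,0,-0.14]],[5,[0,0,0],[0,0,-0.14]],[5,[0,0,0],[0,0,-0.14]],[5,[0,0,0],[0,0,-0.14]]]}}

```text
clock: 3.1
position: [0.4652, 0.1907, 0.2264]
ee_rot: [-2.09, -2.345, 0.001]
force: [0.2, 0.3, -0.4]
width: 0.547
gripper_force: 0.0
```

Request:
{"op": "send_rows", "data": {"increments": [[5,[0,0,0],[0,0,-0.14]],[5,[0,0,0],[0,0,-0.14]],[5,[0,0,0],[0,0,-0.14]],[5,[0,0,0],[0,0,0]]]}}

```text
clock: 3.5
position: [0.4652, 0.1906, 0.2263]
ee_rot: [-1.56, -2.726, 0.001]
force: [-0.0, 0.5, -0.2]
width: 0.544
gripper_force: 0.0
```

```bash
python3 - <<'E'
from h import *
import pickle
p=arm.camera_params("wrist");im=arm.get_image("wrist")
pickle.dump(p,open("w1.pkl","wb"))
cv2.imwrite("pics/w1.png",im[:,:,::-1])
go(.491,.304,.10,2.14);print(proj([.491,.304,.058],p),arm.observe()["clock"],arm.observe()["joints"])
E
```

```text
shift cm (tool) [ 8.51  7.92 12.64] turn [-0.001 -0.    -0.043] pos [0.4653 0.1906 0.2264]
[355.08914011 108.98942654] 3.55 [ 0.08467274  0.32964784 -0.7361452   1.82002235  0.24768464  1.08674649
 -0.21556165]
```

View pics/w1.png

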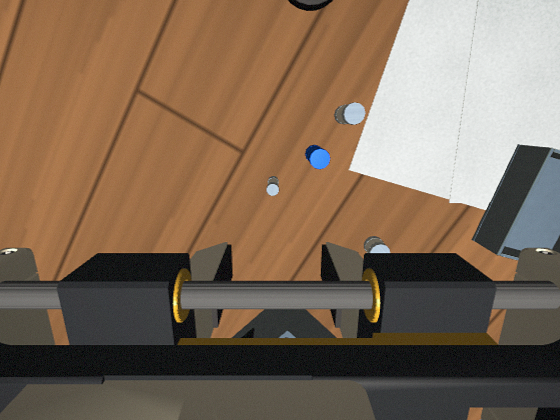

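The wrist view shows the white thick fuse top at (353,113), the blue one at (319,158), the thin one at (273,190) and the stubby one at (378,249).

```bash
python3 - <<'E'
from h import *
import pickle
p=pickle.load(open("w1.pkl","rb"))
x,y=onz("wrist",(353.5,113),.058,p);print(x,y,onz("wrist",(319,157),.058,p))
go((x+.491)/2,(y+.304)/2,.026,2.14)
E
```

```text
0.4918053408401584 0.3000083670720337 [0.48558485 0.24524337]
shift cm (tool) [ 8.32  7.86 20.04] turn [-0.001 -0.    -0.043] pos [0.4653 0.1906 0.2264]
```

Request:
{"op": "send_rows", "data": {"increments": [[5,[2.8,2.6,0],[0,0,0]],[5,[2.8,2.6,0],[0,0,0]],[5,[2.6,2.6,0],[0,0,0]],[5,[0,0,4],[0,0,0]],[5,[0,0,4],[0,0,0]]]}}

```text
clock: 4.05
position: [0.4918, 0.3032, 0.1464]
ee_rot: [1.567, 2.722, 0.004]
force: [1.1, -2.1, -0.7]
width: 0.545
gripper_force: 0.0
```

Request:
{"op": "send_rows", "data": {"increments": [[5,[0,0,4],[0,0,0]],[5,[0,0,3],[0,0,0]],[5,[0,0,3],[0,0,0]],[5,[0,0,2],[0,0,0]],[5,[0,0,0],[0,0,0]]]}}

```text
clock: 4.55
position: [0.4898, 0.2996, 0.0239]
ee_rot: [-1.567, -2.72, 0.008]
force: [-0.0, -0.6, -0.8]
width: 0.542
gripper_force: 0.0
```

Request:
{"op": "send_rows", "data": {"increments": [[1.5,[0,0,0],[0,0,0]],[1.5,[0,0,0],[0,0,0]],[1.5,[0,0,0],[0,0,0]],[1.5,[0,0,0],[0,0,0]],[1.5,[0,0,0],[0,0,0]]], "force": 15}}

```text
clock: 5.05
position: [0.4919, 0.3013, 0.0276]
ee_rot: [1.564, 2.724, 0.002]
force: [-0.5, -1.3, 6.8]
width: 0.233
gripper_force: 15.0
```

Request:
{"op": "send_rows", "data": {"increments": [[1.5,[0,0,-4],[0,0,0]],[1.5,[0,0,-5],[0,0,0]],[1.5,[0,0,-5],[0,0,0]],[1.5,[0,0,-4],[0,0,0]],[1.5,[0,0,0],[0,0,-0.13]]]}}

```text
clock: 5.55
position: [0.4933, 0.3036, 0.2131]
ee_rot: [1.38, 2.816, 0.013]
force: [0.9, 0.8, -1.3]
width: 0.238
gripper_force: 15.0
```

Request:
{"op": "send_rows", "data": {"increments": [[1.5,[0,0,0],[0,0,-0.13]],[1.5,[0,0,0],[0,0,-0.13]],[1.5,[0,0,0],[0,0,-0.13]],[1.5,[0,0,0],[0,0,-0.13]],[1.5,[0,0,0],[0,0,-0.13]]]}}

```text
clock: 6.05
position: [0.4913, 0.3008, 0.2068]
ee_rot: [0.402, 3.116, -0.0]
force: [-0.5, -0.2, -0.3]
width: 0.235
gripper_force: 15.0
```

Request:
{"op": "send_rows", "data": {"increments": [[1.5,[-3,-3.3,0],[0,0,0]],[1.5,[-3,-3.3,0],[0,0,0]],[1.5,[-3,-3.3,0],[0,0,0]],[1.5,[-3,-3.3,0],[0,0,0]],[1.5,[-3,-3.3,0],[0,0,0]]]}}

```text
clock: 6.55
position: [0.594, 0.1009, 0.2069]
ee_rot: [0.411, 3.114, -0.0]
force: [1.2, 0.7, -1.1]
width: 0.235
gripper_force: 15.0
```

Request:
{"op": "send_rows", "data": {"increments": [[1.5,[-3,-3.3,0],[0,0,0]],[1.5,[-3,-3.3,0],[0,0,0]],[1.5,[-3,-3.3,0],[0,0,0]],[1.5,[-3,0,0],[0,0,0]],[1.5,[-3,0,0],[0,0,0]]]}}

```text
clock: 7.05
position: [0.7135, -0.0346, 0.2066]
ee_rot: [-0.415, -3.114, 0.002]
force: [0.3, 1.6, -0.5]
width: 0.236
gripper_force: 15.0
```

Request:
{"op": "send_rows", "data": {"increments": [[1.5,[0,0,0],[0,0,0]],[1.5,[0,0,0],[0,0,0]],[1.5,[0,0,0],[0,0,0]]]}}

```text
clock: 7.35
position: [0.712, -0.0309, 0.2068]
ee_rot: [-0.408, -3.114, -0.0]
force: [-0.5, -0.1, 0.4]
width: 0.237
gripper_force: 15.0
```

```bash
python3 - <<'E'
from h import *
import pickle
p=arm.camera_params("wrist");im=arm.get_image("wrist")
pickle.dump(p,open("w2.pkl","wb"))
cv2.imwrite("pics/w2.png",cv2.resize(im[:,:,::-1],(800,600),interpolation=cv2.INTER_CUBIC))
go(.613,-.0035,.2,2.877);print(proj([.613,-.0035,.085],p)*800/560,arm.observe())
E
```

```text
shift cm (tool) [10.27  0.1   0.7 ] turn [-0.    -0.     0.004] pos [ 0.712  -0.0309  0.207 ]
[397.29974164 121.28790526] {'clock': 7.4, 'joints': array([ 0.40588619,  0.72812368, -0.81765749,  1.30183873,  0.52378023,
        1.32825034,  0.90554982]), 'dq': array([ 0.00108221, -0.00612353,  0.0024574 ,  0.00013293,  0.00108806,
        0.00045893,  0.00246493]), 'joint_efforts': array([ 2.19566301e-01, -7.94456363e+01, -1.53831732e+01, -2.94324142e+01,
        1.77067390e-02,  8.13775859e-02, -3.53313262e-03]), 'position': array([ 0.71202257, -0.03090764,  0.20701731]), 'ee_rot': array([-4.08352330e-01, -3.11471032e+00,  2.01487441e-04]), 'force': array([-0.12679074, -0.13498233, -0.54624338]), 'ft_torque': array([ 0.08579188, -0.17287387,  0.01298566]), 'gripper_force': 14.999708533287048, 'width': 0.23484286475398955}
```

View pics/w2.png

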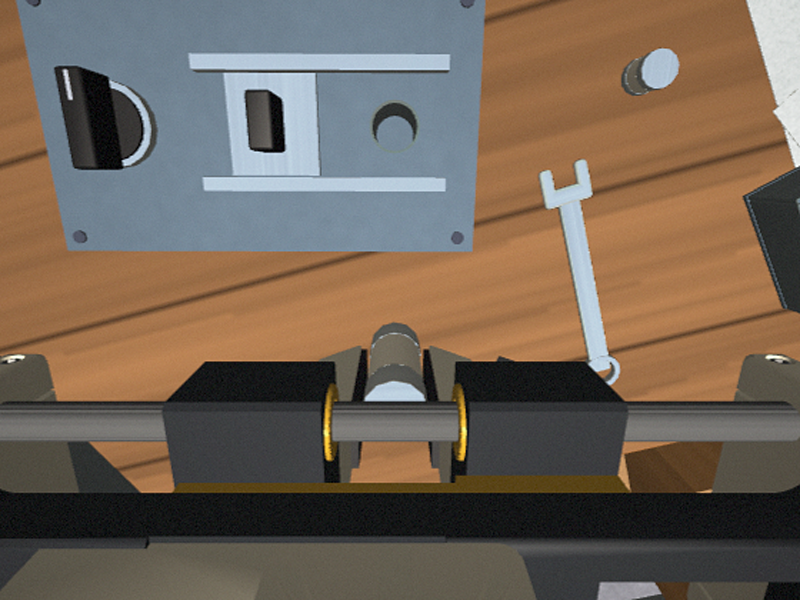

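The wrist view (800x600) shows the well mouth at (395,126), screws at (34,1), (467,2), (80,237) and (457,238), the guard open with its handle near (263,120), and the fuse held upright at (395,360).

```bash
python3 - <<'E'
from h import *
import pickle
np.set_printoptions(precision=4,suppress=True)
p=pickle.load(open("w2.pkl","rb"));f=lambda u,v,z=.085:onz("wrist",(u*.7,v*.7),z,p)
w=f(395,126)
S=np.array([f(34,1),f(467,2),f(80,237),f(457,238)])
yd=(S[1]-S[0]+S[3]-S[2]);yd/=np.linalg.norm(yd);c=S.mean(0)
print("well",w,"screws",S,"c",c,"ydir",yd,"yaw",-np.arctan2(yd[0],yd[1]),"well from c",c+.08*yd,"knob",c-.085*yd)
# rail inner ends
R_=np.array([f(450,62,.093),f(446,184,.093)]);print("rail end mid - .031y",R_.mean(0)-.031*yd)
t=np.pi-np.arctan2(yd[0],yd[1])
go(*(w+c+.08*yd)/2,.2,t)
# held fuse top end, and lower cap outline
pos=arm.observe()["position"]
for h in (-.027,.031): print(proj([pos[0],pos[1],pos[2]+h],p)/.7)
E
```

```text
well [ 0.6152 -0.0055] screws [[ 0.5015 -0.1815]
 [ 0.5636  0.0494]
 [ 0.6272 -0.2157]
 [ 0.6895  0.0155]] c [ 0.5955 -0.0831] ydir [0.2599 0.9656] yaw -0.2629558980979671 well from c [ 0.6163 -0.0058] knob [ 0.5734 -0.1652]
rail end mid - .031y [ 0.6153 -0.0061]
shift cm (tool) [ 9.96 -0.04  0.7 ] turn [-0.    -0.     0.002] pos [ 0.712  -0.0309  0.207 ]
[395.9142 343.5984]
[396.3728 411.2798]
```

Request:
{"op": "send_rows", "data": {"increments": [[1.5,[3.3,0,0],[0,0,0]],[1.5,[3.3,0,0],[0,0,0]],[1.5,[3.3,0,0],[0,0,0]],[1.5,[0,0,3],[0,0,0]],[1.5,[0,0,3],[0,0,0]]]}}

```text
clock: 7.9
position: [0.6165, -0.0055, 0.1479]
ee_rot: [0.408, 3.112, -0.001]
force: [-0.1, -0.5, -0.2]
width: 0.231
gripper_force: 15.0
```

Request:
{"op": "send_rows", "data": {"increments": [[1.5,[0,0,2],[0,0,0]],[1.5,[0,0,1],[0,0,0]],[1.5,[0,0,0],[0,0,0]],[1.5,[0,0,0],[0,0,0]]]}}

```text
clock: 8.3
position: [0.6175, -0.0056, 0.1178]
ee_rot: [0.41, 3.114, 0.0]
force: [0.4, -0.4, 0.0]
width: 0.235
gripper_force: 15.0
```

```bash
python3 - <<'E'
from h import *
a=arm.get_image("scene");b=arm.get_image("side")
c=lambda im,x,y:cv2.resize(im[y:y+60,x:x+40],(400,600),interpolation=cv2.INTER_CUBIC)
cv2.imwrite("pics/m3.png",np.hstack([c(a,266,170),c(b,238,170)])[:,:,::-1])
go(.6152,-.0055,.1,2.879)
for n in("scene","side"): print(proj([.6152,-.0055,.085],arm.camera_params(n)))
E
```

```text
shift cm (tool) [ 0.27 -0.06  1.81] turn [0.001 0.002 0.001] pos [ 0.6179 -0.0056  0.1181]
[285.1890737  215.00972999]
[257.27160089 215.23682599]
```

View pics/m3.png

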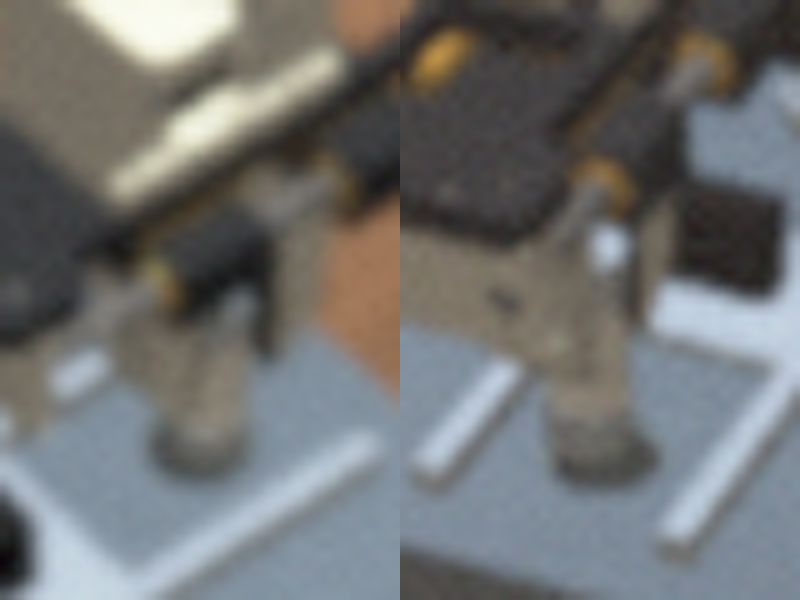

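The fuse hangs just above the mouth, about 3 mm too far in +x: the hole shows to its right in the side view. I'll shift it and lower.

Request:
{"op": "send_rows", "data": {"increments": [[1.5,[0.25,-0.05,0],[0,0,0]],[1.5,[0,0,0],[0,0,0]],[1.5,[0,0,0.5],[0,0,0]],[1.5,[0,0,0.5],[0,0,0]],[1.5,[0,0,0],[0,0,0]]]}}

```text
clock: 8.9
position: [0.6141, -0.0061, 0.1057]
ee_rot: [-0.41, -3.113, 0.001]
force: [0.7, -0.0, -1.5]
width: 0.235
gripper_force: 15.0
```

Request:
{"op": "send_rows", "data": {"increments": [[1.5,[0,0,0.5],[0,0,0]],[1.5,[0,0,0.5],[0,0,0]],[1.5,[0,0,0],[0,0,0]]]}}

```text
clock: 9.2
position: [0.6141, -0.006, 0.0957]
ee_rot: [-0.41, -3.113, 0.0]
force: [0.1, -1.3, -0.2]
width: 0.235
gripper_force: 15.0
```

Request:
{"op": "send_rows", "data": {"increments": [[4,[0,0,0],[0,0,0]],[4,[0,0,0],[0,0,0]],[4,[0,0,0],[0,0,0]],[4,[0,0,0],[0,0,0]],[4,[0,0,0],[0,0,0]]]}}

```text
clock: 9.7
position: [0.6147, -0.0058, 0.0968]
ee_rot: [0.41, 3.114, -0.0]
force: [-1.7, 0.7, -0.1]
width: 0.434
gripper_force: 0.0
```

Request:
{"op": "send_rows", "data": {"increments": [[4,[0,0,-4],[0,0,0]],[4,[0,0,-4],[0,0,0]],[4,[-4,0,-1],[0,0,0]],[4,[-4,0,0],[0,0,0]],[4,[0,0,0],[0,0,0]]]}}

```text
clock: 10.2
position: [0.6957, -0.0292, 0.1864]
ee_rot: [0.416, 3.111, -0.0]
force: [-0.3, -0.5, -0.9]
width: 0.438
gripper_force: 0.0
```

```bash
python3 - <<'E'
from h import *
a=arm.get_image("wrist");p=arm.camera_params("wrist")
q=proj([.6152,-.0055,.085],p);print(q)
x,y=np.clip(q.astype(int)-[180,70],0,[280,210])
print(x,y);cv2.imwrite("pics/w4.png",cv2.resize(a[y:y+210,x:x+280],(800,600),interpolation=cv2.INTER_CUBIC)[:,:,::-1])
import pickle;pickle.dump((p,x,y),open("w4.pkl","wb"))
go(.5953,-.0830,.13,2.879)
E
```

```text
[278.22520736 110.69953203]
98 40
shift cm (tool) [ 8.02 -7.91  5.6 ] turn [ 0.     0.    -0.002] pos [ 0.6934 -0.0276  0.186 ]
```

View pics/w4.png

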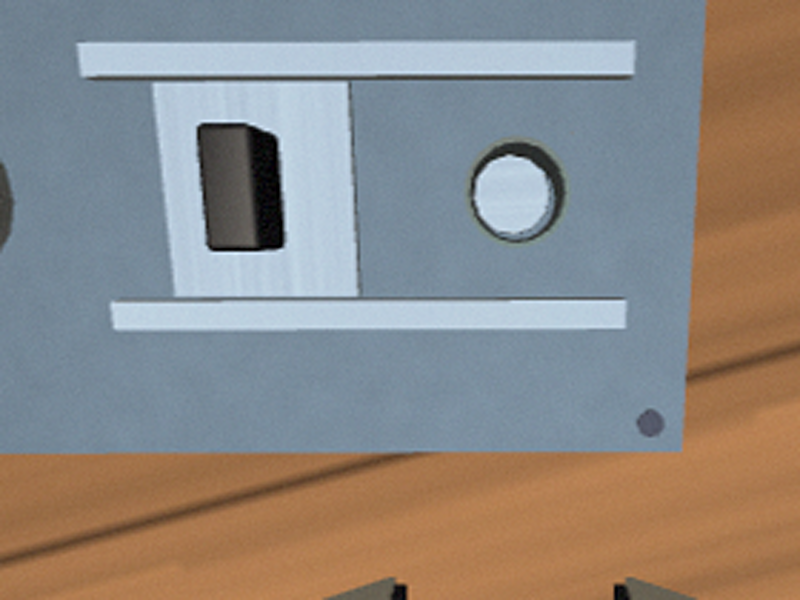

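The fuse is in the well, below the top face, at crop (515,197). The guard is still open, with the top face of its handle centred at crop (229,187).

```bash
python3 - <<'E'
from h import *
import pickle
p,x,y=pickle.load(open("w4.pkl","rb"))
for u,v,z in [(229,187,.118),(518,191,.085)]: print(onz("wrist",(x+u*.35,y+v*.35),z,p))
E
```

```text
[ 0.59458822 -0.07204949]
[ 0.61260369 -0.00391718]
```

```bash
python3 - <<'E'
from h import *
import pickle
p,x,y=pickle.load(open("w4.pkl","rb"))
for u,v,z in [(163,190,.09),(354,190,.09),(255,187,.118),(200,187,.118),(285,187,.09),(515,197,.079)]: print(u,onz("wrist",(x+u*.35,y+v*.35),z,p))
yd=np.array([.26,.9656]);c=np.array([.6152,-.0055])-.08*yd
for g in(0,.01):
  for d,z in((-.026,.09),(.026,.09),(-.007,.118),(.007,.118),(.007,.09)):
    print(g,d,z,(proj([*(c+yd*(g+d)),z],p)-[x,y])/.35)
E
```

```text
163 [ 0.5872173  -0.09759183]
354 [ 0.60083808 -0.04720685]
255 [ 0.59623547 -0.0659561 ]
200 [ 0.59275087 -0.07884604]
285 [ 0.59518187 -0.065152  ]
515 [ 0.61373681 -0.00504774]
0 -0.026 0.09 [128.52106668 201.85947618]
0 0.026 0.09 [318.11530298 201.66106863]
0 -0.007 0.118 [158.62674869 198.33350622]
0 0.007 0.118 [216.08929922 198.27326393]
0 0.007 0.09 [248.83597886 201.73356841]
0.01 -0.026 0.09 [164.97847783 201.82132404]
0.01 0.026 0.09 [354.58018999 201.62290866]
0.01 -0.007 0.118 [199.67106325 198.2904764 ]
0.01 0.007 0.118 [257.13616452 198.23023144]
0.01 0.007 0.09 [285.29813403 201.69541131]
```

Request:
{"op": "send_rows", "data": {"increments": [[4,[2.7,-2.3,0],[0,0,0]],[4,[2.7,-2.3,0],[0,0,0]],[4,[2.8,-2.3,0],[0,0,0]],[4,[0,0,2],[0,0,0]],[4,[0,0,2],[0,0,0]]]}}

```text
clock: 10.75
position: [0.5935, -0.0726, 0.1471]
ee_rot: [0.411, 3.114, -0.002]
force: [0.4, -1.3, -1.3]
width: 0.436
gripper_force: 0.0
```

Request:
{"op": "send_rows", "data": {"increments": [[4,[0,0,2],[0,0,0]],[4,[0,0,2],[0,0,0]],[4,[0,0,0.9],[0,0,0]],[4,[0,0,0],[0,0,0]],[4,[0,0,0],[0,0,0]]]}}

```text
clock: 11.25
position: [0.5949, -0.0716, 0.0984]
ee_rot: [0.409, 3.114, 0.0]
force: [-0.8, 0.2, 0.3]
width: 0.435
gripper_force: 0.0
```

Request:
{"op": "send_rows", "data": {"increments": [[0.8,[0,0,0],[0,0,0]],[0.8,[0,0,0],[0,0,0]],[0.8,[0,0,0],[0,0,0]],[0.8,[0,0,0],[0,0,0]]], "force": 12}}

```text
clock: 11.65
position: [0.595, -0.0721, 0.0981]
ee_rot: [0.41, 3.114, -0.0]
force: [-0.3, 0.5, 2.7]
width: 0.152
gripper_force: 12.0
```

Request:
{"op": "send_rows", "data": {"increments": [[0.8,[0,1.5,0],[0,0,0]],[0.8,[0,1.5,0],[0,0,0]],[0.8,[0,1.5,0],[0,0,0]],[0.8,[0,1.5,0],[0,0,0]],[0.8,[0,0.6,0],[0,0,0]]]}}

```text
clock: 12.15
position: [0.613, -0.0057, 0.098]
ee_rot: [0.407, 3.114, 0.002]
force: [1.5, -1.6, 4.2]
width: 0.152
gripper_force: 12.0
```

Request:
{"op": "send_rows", "data": {"increments": [[0.8,[0,0.2,0],[0,0,0]],[0.8,[0,0.2,0],[0,0,0]],[0.8,[0,0,0],[0,0,0]]]}}

```text
clock: 12.45
position: [0.6132, -0.0047, 0.098]
ee_rot: [0.411, 3.114, -0.001]
force: [1.8, -0.7, 5.1]
width: 0.149
gripper_force: 12.0
```

Request:
{"op": "send_rows", "data": {"increments": [[0.8,[0,0.2,0],[0,0,0]],[0.8,[0,0.2,0],[0,0,0]],[0.8,[0,0,0],[0,0,0]]]}}

```text
clock: 12.75
position: [0.6133, -0.0046, 0.0979]
ee_rot: [-0.415, -3.113, 0.009]
force: [-3.9, -11.3, 12.1]
width: 0.152
gripper_force: 12.0
```

Request:
{"op": "send_rows", "data": {"increments": [[4,[0,0,0],[0,0,0]],[4,[0,0,0],[0,0,0]],[4,[0,0,0],[0,0,0]],[4,[0,0,-3],[0,0,0]],[4,[0,0,-4],[0,0,0]]]}}

```text
clock: 13.25
position: [0.6123, -0.0004, 0.1663]
ee_rot: [-0.408, -3.11, -0.0]
force: [0.7, -0.3, 0.5]
width: 0.434
gripper_force: 0.0
```

Request:
{"op": "send_rows", "data": {"increments": [[4,[-3,-3.6,0],[0,0,0]],[4,[-3,-3.6,0],[0,0,0]],[4,[-3,-3.6,0],[0,0,0]],[4,[0,0,0],[0,0,0]],[4,[0,0,0],[0,0,0]]]}}

```text
clock: 13.75
position: [0.6727, -0.1289, 0.1668]
ee_rot: [-0.413, -3.113, -0.001]
force: [0.9, 1.9, -0.0]
width: 0.433
gripper_force: 0.0
```

```bash
python3 - <<'E'
from h import *
a=arm.get_image("wrist");p=arm.camera_params("wrist")
cv2.imwrite("pics/w5.png",cv2.resize(a[:210],(800,300),interpolation=cv2.INTER_CUBIC)[:,:,::-1])
import pickle;pickle.dump(p,open("w5.pkl","wb"))
go(.572,-.1647,.101,2.879)
yd=np.array([.26,.9656]);c=np.array([.5944,-.0827])
for d,z in((.087,.118),(.073,.118),(.106,.09),(.054,.09)): print(proj([*(c+yd*d),z],p)/.7)
E
```

```text
shift cm (tool) [ 8.73 -6.25  6.62] turn [ 0.001 -0.001  0.001] pos [ 0.6725 -0.127   0.1672]
[643.53092823 141.7946928 ]
[611.9374151  141.73137375]
[650.87688843 145.59684908]
[547.78828998 145.39133244]
```

View pics/w5.png

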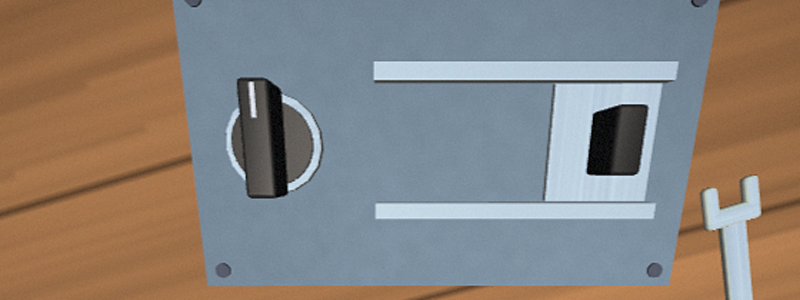

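The guard is shut: its plate spans columns 549 to 655, against 548 to 651 predicted. The knob bar's top is centred near (260,138).

```bash
python3 - <<'E'
from h import *
import pickle
p=pickle.load(open("w5.pkl","rb"))
for u,v,z in((259,137,.121),(274,143,.093)):print(onz("wrist",(u*.7,v*.7),z,p))
E
```

```text
[ 0.57161613 -0.16171204]
[ 0.5721169  -0.16277799]
```

Request:
{"op": "send_rows", "data": {"increments": [[4,[2.9,-2,0],[0,0,0]],[4,[2.9,-2,0],[0,0,0]],[4,[2.9,-2.1,0],[0,0,0]],[4,[0,0,2],[0,0,0]],[4,[0,0,2],[0,0,0]]]}}

```text
clock: 14.3
position: [0.5723, -0.1634, 0.1283]
ee_rot: [0.408, 3.114, -0.001]
force: [-0.3, -0.6, 0.5]
width: 0.437
gripper_force: 0.0
```

Request:
{"op": "send_rows", "data": {"increments": [[4,[0,0,1.5],[0,0,0]],[4,[0,0,1],[0,0,0]],[4,[0,0,0],[0,0,0]],[4,[0,0,0],[0,0,0]]]}}

```text
clock: 14.7
position: [0.5735, -0.1637, 0.103]
ee_rot: [0.409, 3.115, 0.001]
force: [-0.0, 0.1, 0.0]
width: 0.436
gripper_force: 0.0
```

Request:
{"op": "send_rows", "data": {"increments": [[0.8,[0,0,0],[0,0,0]],[0.8,[0,0,0],[0,0,0]],[0.8,[0,0,0],[0,0,0]],[0.8,[0,0,0],[0,0,0]]], "force": 40}}

```text
clock: 15.1
position: [0.5733, -0.1648, 0.103]
ee_rot: [0.411, 3.114, -0.001]
force: [-0.3, 0.4, 2.9]
width: 0.148
gripper_force: 40.0
```

```bash
python3 - <<'E'
from h import *
go(.572,-.163,.101,2.879);print(arm.observe()["joints"][6],arm.observe()["ft_torque"])
E
```

```text
shift cm (tool) [0.17 0.14 0.2 ] turn [-0.     0.001  0.   ] pos [ 0.5733 -0.1648  0.103 ]
1.0059325639836807 [ 0.34352284 -0.13465604  0.02886637]
```

Request:
{"op": "send_rows", "data": {"increments": [[0.8,[0,0,0],[0,0,0.12]],[0.8,[0,0,0],[0,0,0.12]],[0.8,[0,0,0],[0,0,0.12]],[0.8,[0,0,0],[0,0,0.12]],[0.8,[0,0,0],[0,0,0.12]]]}}

```text
clock: 15.6
position: [0.5726, -0.1659, 0.103]
ee_rot: [1.321, 2.851, -0.003]
force: [-3.6, -4.4, 3.9]
width: 0.151
gripper_force: 40.0
```

Request:
{"op": "send_rows", "data": {"increments": [[0.8,[0,0,0],[0,0,0.12]],[0.8,[0,0,0],[0,0,0.12]],[0.8,[0,0,0],[0,0,0.12]],[0.8,[0,0,0],[0,0,0.06]],[0.8,[0,0,0],[0,0,0]]]}}

```text
clock: 16.1
position: [0.5718, -0.1664, 0.103]
ee_rot: [-1.883, -2.515, 0.006]
force: [-6.2, -3.9, 7.8]
width: 0.149
gripper_force: 40.0
```

```bash
python3 - <<'E'
from h import *
go(.572,-.163,.101,2.879-1.05);print(arm.observe()["ft_torque"],arm.observe()["force"])
E
```

```text
shift cm (tool) [0.32 0.12 0.2 ] turn [-0.003  0.002  0.027] pos [ 0.5718 -0.1664  0.103 ]
[-1.02698338  1.07025426  0.14292962] [-6.19798016 -3.88044483  7.78481623]
```

Request:
{"op": "send_rows", "data": {"increments": [[0.8,[0,0,0],[0,0,0.04]],[0.8,[0,0,0],[0,0,0.04]],[0.8,[0,0,0],[0,0,0]]]}}

```text
clock: 16.4
position: [0.5717, -0.1664, 0.103]
ee_rot: [-1.979, -2.44, 0.006]
force: [-6.2, -5.8, 6.3]
width: 0.15
gripper_force: 40.9
```

```bash
python3 - <<'E'
from h import *
go(.572,-.163,.101,2.879-1.05);print(arm.observe()["ft_torque"],arm.observe()["force"])
E
```

```text
shift cm (tool) [0.32 0.1  0.2 ] turn [-0.003  0.002 -0.051] pos [ 0.5717 -0.1664  0.103 ]
[-1.15098508  1.16822724  0.77730908] [-6.20169056 -5.82676398  6.29038395]
```

Request:
{"op": "send_rows", "data": {"increments": [[0.8,[0,0,0],[0,0,0]],[0.8,[0,0,0],[0,0,0]],[0.8,[0,0,0],[0,0,0]],[0.8,[0,0,0],[0,0,0]],[0.8,[0,0,0],[0,0,0]]]}}

```text
clock: 16.9
position: [0.5717, -0.1664, 0.103]
ee_rot: [-1.978, -2.441, 0.006]
force: [-5.5, -4.7, 6.4]
width: 0.146
gripper_force: 40.8
```

Request:
{"op": "send_rows", "data": {"increments": [[0.8,[0,0,0],[0,0,0]],[0.8,[0,0,0],[0,0,0]],[0.8,[0,0,0],[0,0,0]],[0.8,[0,0,0],[0,0,0]],[0.8,[0,0,0],[0,0,0]]]}}

```text
clock: 17.4
position: [0.5717, -0.1663, 0.103]
ee_rot: [-1.978, -2.441, 0.006]
force: [-5.3, -4.5, 7.1]
width: 0.152
gripper_force: 40.8
```

Request:
{"op": "send_rows", "data": {"increments": [[0.8,[0,0,0],[0,0,0]],[0.8,[0,0,0],[0,0,0]],[0.8,[0,0,0],[0,0,0]],[0.8,[0,0,0],[0,0,0]],[0.8,[0,0,0],[0,0,0]]]}}

```text
clock: 17.9
position: [0.5717, -0.1664, 0.103]
ee_rot: [-1.978, -2.441, 0.006]
force: [-5.8, -4.7, 6.7]
width: 0.149
gripper_force: 40.8
```

Request:
{"op": "send_rows", "data": {"increments": [[0.8,[0,0,0],[0,0,0]],[0.8,[0,0,0],[0,0,0]],[0.8,[0,0,0],[0,0,0]],[0.8,[0,0,0],[0,0,0]],[0.8,[0,0,0],[0,0,0]]]}}

```text
clock: 18.4
position: [0.5717, -0.1664, 0.103]
ee_rot: [-1.978, -2.441, 0.006]
force: [-6.4, -6.2, 7.1]
width: 0.143
gripper_force: 40.8
```

Request:
{"op": "send_rows", "data": {"increments": [[0.8,[0,0,0],[0,0,-0.12]],[0.8,[0,0,0],[0,0,-0.12]],[0.8,[0,0,0],[0,0,-0.12]],[0.8,[0,0,0],[0,0,-0.12]],[0.8,[0,0,0],[0,0,-0.12]]]}}

```text
clock: 18.9
position: [0.5728, -0.1657, 0.103]
ee_rot: [1.162, 2.919, -0.003]
force: [-0.5, -2.7, 1.9]
width: 0.149
gripper_force: 40.0
```

Request:
{"op": "send_rows", "data": {"increments": [[0.8,[0,0,0],[0,0,-0.12]],[0.8,[0,0,0],[0,0,-0.12]],[0.8,[0,0,0],[0,0,-0.12]],[0.8,[0,0,0],[0,0,-0.12]],[0.8,[0,0,0],[0,0,-0.02]]]}}

```text
clock: 19.4
position: [0.5733, -0.1648, 0.103]
ee_rot: [0.407, 3.115, -0.0]
force: [-0.9, -0.6, 4.1]
width: 0.145
gripper_force: 40.0
```

Request:
{"op": "send_rows", "data": {"increments": [[4,[0,0,0],[0,0,0]],[4,[0,0,0],[0,0,0]],[4,[0,0,0],[0,0,0]],[4,[0,0,0],[0,0,0]],[4,[0,0,0],[0,0,0]]]}}

```text
clock: 19.9
position: [0.5731, -0.1644, 0.1027]
ee_rot: [-0.411, -3.115, 0.0]
force: [0.1, 0.0, -0.9]
width: 0.431
gripper_force: 0.0
```

Request:
{"op": "send_rows", "data": {"increments": [[4,[0,0,-3],[0,0,0]],[4,[0,0,-4],[0,0,0]],[4,[-4,1,-1],[0,0,0]],[4,[-4,1,0],[0,0,0]],[4,[0,0,0],[0,0,0]]]}}

```text
clock: 20.4
position: [0.6595, -0.1653, 0.1828]
ee_rot: [0.411, 3.112, 0.003]
force: [0.1, 0.3, -0.5]
width: 0.438
gripper_force: 0.0
```

```bash
python3 - <<'E'
from h import *
a=arm.get_image("wrist")
cv2.imwrite("pics/w6.png",cv2.resize(a[:260],(800,371),interpolation=cv2.INTER_CUBIC)[:,:,::-1])
E
```

```text
(no output)
```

View pics/w6.png

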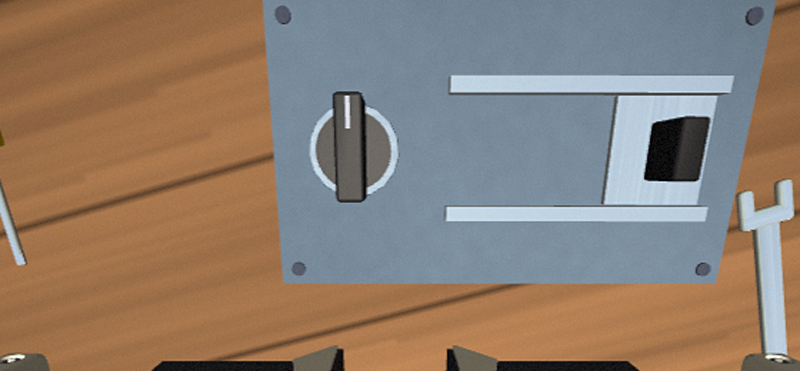

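The knob is back at rest, with its bar along the station's x at (348,148). The guard is shut at (660,150) and the gripper is clear, so I'm handing in.

```bash
python3 -c "
from cell import arm
print(arm.sign_off())"
```

```text
the job is handed in; nothing more can be done
None
```

The fuse is in the well and the guard is fully shut over it. I turned the knob to its stop, held it about 2 s and let it return to rest. The job was handed in at about 20 s, with no verdict returned.

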